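# Lock the lamp-house cover of a microscope illuminator

## Task

The hinged cover of the microscope's lamp house stands ajar on its spring. With a fingertip set in the slot of its round quarter-turn fastener, press the cover fully shut, keep it down and turn the fastener clockwise (seen from above) all the way to its stop, so that the cover stays locked shut when you draw the finger out. Do not pull the cover further open, and leave the jar, the dish and the magnifier beside it alone.

Things in the scene. Friction and masses are not known exactly. Their poses are not given: they have to be found in the camera images.
- housing: Lamp house of a microscope illuminator: grey open-topped box, 200 (x) x 160 (y) x 100 mm high, fixed to the bench. Origin: centre of its underside. Its x axis points from the front (fastener side, towards the robot) to the back, where the cover is hinged; z up. The round fastener is 30 mm in front of its centre, on its middle line; the bystanders stand at its sides.
- cover (a joint): Opening angle of the cover (rad); level hinge along the housing's y at x = +90, z = 100 mm in its frame, 120 mm behind the fastener's axis. 0 = fully shut (rigid stop); grows as it opens. A spring holds it ajar at about 0.1 to 0.2; pressing it shut at the fastener takes 3 to 5 N; let go, it rises again unless locked.
- cam (a joint): Turn of the fastener (rad), clockwise from above: 0 unlocked stop (slot along the housing's x), 1.571 locked stop (slot along its y). Starts at 0 to 0.3, stays where left, takes about 0.1 N m. In its last 0.8 rad a hidden tongue goes under a ledge and holds the cover down, only if the cover is pressed shut meanwhile; if turned with the cover up, the tongue lands on the ledge: turn back.
- slot (a point): Centre of the slot's floor, on the fastener's axis; z: out of the cover, x: along the slot, turning with it. Aluminium disc 88 mm across, flush with the cover's top, one straight slot right across: 30 mm wide, 88 long, 14 deep; 106 mm above the bench when the cover is shut. A shut fingertip fits in with play; small ones just spin at its centre, so push a wall some 25 mm off the axis, along an arc.
- cover_edge (a point): Middle of the front upper edge (free edge, opposite to the hinge) of the cover, a flat black plate 180 (x) x 156 (y) x 20 mm on top of the box; 120 mm above the bench when shut.
- jar: Bystander: closed specimen jar 60 mm across, 85 mm high; origin at the centre of its underside.
- dish: Bystander: shallow glass dish 90 mm across, 18 mm high; origin at the centre of its underside.
- lens: Bystander: round loupe (magnifier) 40 mm across, 39 mm high; origin at the centre of its underside.

How it is judged:
By the outcome, as a careful person would: the job done as asked, in the order asked, and still so for the second after the job is handed in, with the robot touching nothing.
It also fails if it takes over 38 s, if anything falls off the work surface, if the arm or the gripper's body presses on something with over 40 N, if the wrist force passes 120 N, or if a joint passes its speed limit or range.

## Robot

A 6-joint arm with a two-finger parallel gripper is mounted at the origin on the work surface. World frame = base frame: x ahead of the robot, y to its left, z up, the work surface at z = 0. Lengths are in m, angles in rad, forces in N, time in s.
With the tool pointing down it reaches from about 0.225 to 0.875 m from the base axis. Payload 3.4 kg.
Tool frame: the origin (TCP) lies between the finger pads; the fingertips stand 25 mm ahead of it and the grasp point (between the pads) lies 6 mm ahead of it (manip.tips_ahead is the distance from the TCP to the fingertips, in m); z points along the fingers, x is the direction in which the jaws open and shut, and the axes are right-handed (so a half turn about z gives the same grasp; the last joint's range is limited). The gripper opens to 85 mm and grips with 20 to 120 N. Pads are 22 mm wide; open, the fingers measure 114 mm over their backs; the gripper's body (76 mm by 85 mm) begins 54 mm behind the grasp point. The pads swing forward as they close: fully open they stand 13 mm farther back than shut.
Start: joints at [1.068, 0.276, 1.505, -0, 1.361, -0.121], TCP at [0.214, 0.534, 0.231] pointing down, gripper open.
Joint ranges: [-2.89, 2.89], [-0.75, 2.08], [0.22, 2.7], [-1.18, 4.32], [0.11, 2.71], [-2.7, 2.7]. Speed limits (rad/s): [2.57, 2.57, 3.14, 3.14, 3.14, 3.14].

## Interface

Orientations are given as a unit quaternion [w, x, y, z].
In Python, from rig import manip gives the robot as it stands. The module is installed in compiled form; this text tells all that it offers.
- The arm moves only by the tool send_rows, never from a script. Its argument "plan" is a list of rows, each an object with "linear": the shift along the tool's x, y, z in m, a list of three; "delta_rot": the turn, a rotation vector about the tool's x, y, z in degrees, a list of three; "fingers": the finger opening in m, from 0 to 0.0854. A call has 1 to 12 rows; each row shifts and turns the pose as measured when the row begins, along the tool's axes as they then stand; what a row does not reach is not made up. A row lasts 1/12 s, in which the tool goes at most 41.7 mm and 7.16 degrees, less where a joint would pass 70% of its speed; a pose out of reach is approached as far as the arm can. A call with a gripper value outside its range is refused whole. The fingers move at their own pace and stop on an object; "force" is the grip in N (left out, the last holds). Time passes only in rows, so rows that do not move let the fingers close. It gives the time, the measured TCP pose, the force and the opening at its end, in the units of the state.
- manip.get_state(): the state, without advancing time (a new reading comes with each control period).
- manip.get_image(name): name is "side" or "top" or "wrist"; returns the picture (384x512x3 uint8, red, green, blue); there is no depth.
- manip.camera_info(name): a dict with "K" (3x3 intrinsics, pixels), "rvec" (rotation vector, rad) and "tvec" (3), from world to camera coordinates, as OpenCV has them. Camera axes: x right, y down, z forward; pixel columns grow to the right and rows downward; lengths in m; the calibration is good to about 2 mm. A picture is of the moment at which its call begins: read the wrist's pose just before it. camera_info takes no time and is no camera call; for the wrist camera it gives the pose at the moment of the call.
- manip.sign_off(): hands the job in, once; it reports no verdict.
Trained networks look in the newest picture that a camera, given by its name, has taken for a name from the list of things; names that differ only in an ending like _2 or _b are one class to them, and where a whole thing is asked for, a point or a joint stands for the part that bears it (a point fixed in the world has none). Each returns a list of dicts, best first, with "p" (0 to 1); they miss things now and then, are a little off and sometimes report something else, mostly with a low value. They report only what shows in the picture. A call takes as long as a camera call.
- manip.find_in(thing, camera): "extent" ([left, top, right, bottom] in pixels, round what is visible of it).
- manip.masks_of(thing, camera): "pixels" (384x512 bool, what is visible of it) and "extent" ([left, top, right, bottom] in pixels, round what is visible of it).
The state is a dict: "clock": time; "qpos": joint angles; "qd": joint speeds; "effort": joint torques, N m; "position": TCP position; "ee_rot": TCP orientation; "contact_force": force on the tool from outside, world axes, zero at the start; "moment": the same for the moment, N m; "width": finger opening in m.
Only numpy, scipy, OpenCV 4.12 (cv2) and the standard library are available. Lean on these libraries where they do the work, as an engineer would, in place of code of your own. Each camera call takes 0.05 s, during which the arm holds its last target. There are 200 camera calls.

## Working session

There is one attempt and no reset: what is moved stays moved. The work goes in short steps, Python scripts to look and compute and a tool call to move; the robot and the scene stay as the last step left them, time stands still between calls to the robot, and variables do not carry over. Pictures are saved under pics/ and viewed, about 8 in all and at most 12, crops included, and the job is handed in when it is done.

Besides the shell and the picture viewer there is one more tool, called after "Request:" by a JSON object that holds its "op" and its "data". send_rows: Moves the arm, as the interface text tells. Its arguments: {"type":"object","properties":{"plan":{"type":"array","items":{"type":"object","properties":{"linear":{"type":"array","items":{"type":"number"}},"delta_rot":{"type":"array","items":{"type":"number"}},"fingers":{"type":"number"}}}},"force":{"type":"number"}},"required":["plan"]}

```bash
mkdir -p pics
cat > h.py <<'E'
import numpy as np, cv2
from rig import manip
from scipy.spatial.transform import Rotation as R
def cam(n):
    c=manip.camera_info(n); return np.array(c["K"],float),np.array(c["rvec"],float).ravel(),np.array(c["tvec"],float).ravel()
def ray(n,px,z):
    K,r,t=cam(n); M=R.from_rotvec(r).as_matrix(); px=np.atleast_2d(np.array(px,float))
    d=np.c_[px,np.ones(len(px))]@np.linalg.inv(K).T@M; o=-M.T@t
    return o+d*((z-o[2])/d[:,2])[:,None]
def proj(n,P):
    K,r,t=cam(n); return cv2.projectPoints(np.array(P,float).reshape(-1,1,3),r,t,K,None)[0].reshape(-1,2)
def tool():
    s=manip.get_state(); q=s["ee_rot"]; return s,np.array(s["position"]),R.from_quat([q[1],q[2],q[3],q[0]])
E
python3 - <<'E'
from h import *
s,p,r=tool(); print(s); print(r.as_matrix().round(3))
ims=[]
for n in ("top","side"):
    im=manip.get_image(n); cv2.imwrite(f"pics/{n}0.png",im[...,::-1])
    K,rv,t=cam(n); print(n,K[0,0],(-R.from_rotvec(rv).as_matrix().T@t).round(3))
    for th in ("housing","cover","cam","slot","cover_edge","jar","dish","lens"):
        print(th,[(np.round(d["extent"]).tolist(),round(d["p"],2)) for d in manip.find_in(th,n)[:2]])
E
```

```text
{'clock': 0.0, 'qpos': array([ 1.06801419e+00,  2.76602202e-01,  1.50613141e+00, -1.82475921e-05,
        1.36069742e+00, -1.21020387e-01]), 'qd': array([ 0.00026577, -0.00128905, -0.00028173, -0.00075709, -0.00162801,
        0.00151459]), 'effort': array([-3.43342814e-03, -4.16788709e+01, -2.45800495e+01, -5.93080986e-04,
        1.10024930e-02,  6.09719422e-06]), 'position': array([0.21398573, 0.53313141, 0.23033629]), 'ee_rot': array([ 4.27091003e-04,  8.28417545e-01,  5.60110280e-01, -8.13990488e-04]), 'contact_force': array([-1.3852114 ,  0.46645685, -0.14517762]), 'moment': array([-0.01428327, -0.03847669,  0.00194078]), 'width': 0.08553003619425802}
[[ 0.373  0.928 -0.001]
 [ 0.928 -0.373 -0.002]
 [-0.002 -0.    -1.   ]]
top 415.0256412538893 [0.484 0.051 1.029]
housing [([267.0, 161.0, 354.0, 261.0], 0.95)]
cover [([272.0, 163.0, 357.0, 257.0], 0.68)]
cam [([291.0, 200.0, 333.0, 242.0], 0.9), ([356.0, 177.0, 377.0, 199.0], 0.52)]
slot [([291.0, 199.0, 334.0, 240.0], 0.91)]
cover_edge [([269.0, 164.0, 356.0, 255.0], 0.61)]
jar [([225.0, 206.0, 250.0, 232.0], 0.91)]
dish [([347.0, 230.0, 386.0, 268.0], 0.68)]
lens [([357.0, 175.0, 376.0, 201.0], 0.58)]
side 488.0729434978081 [ 0.078 -0.148  0.784]
housing [([221.0, 158.0, 357.0, 307.0], 0.75)]
cover [([226.0, 158.0, 357.0, 265.0], 0.62)]
cam [([258.0, 196.0, 316.0, 238.0], 0.7)]
slot [([257.0, 196.0, 312.0, 238.0], 0.72)]
cover_edge [([228.0, 160.0, 355.0, 266.0], 0.81)]
jar []
dish [([337.0, 280.0, 388.0, 333.0], 0.98)]
lens [([363.0, 221.0, 387.0, 251.0], 0.98)]
```

View both.

Run:
```python
import cv2,numpy as np
a=cv2.imread("pics/top0.png")[140:290,200:400]; b=cv2.imread("pics/side0.png")[140:340,200:400]
cv2.imwrite("pics/c0.png",cv2.resize(a,(800,600),interpolation=cv2.INTER_CUBIC))
cv2.imwrite("pics/c1.png",cv2.resize(b,(600,600),interpolation=cv2.INTER_CUBIC))
```

```text
(no output)
```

View pics/c0.png

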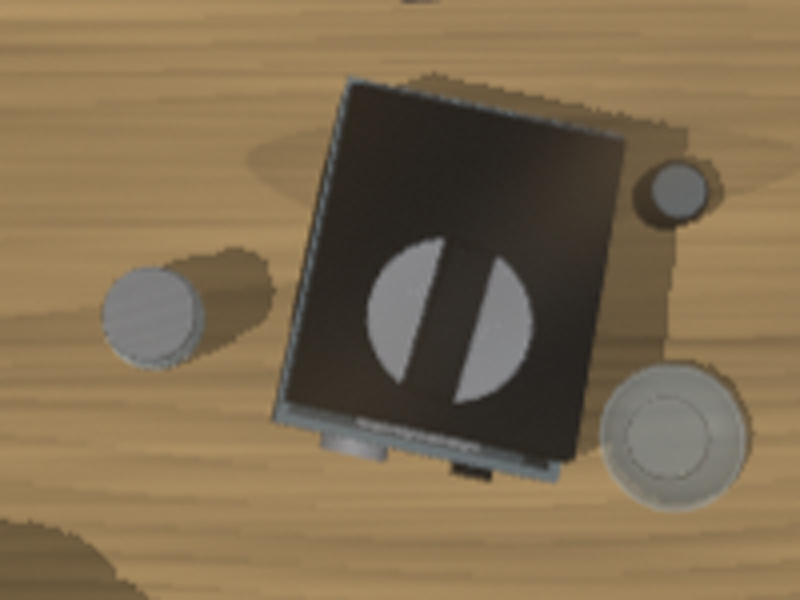

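View pics/c1.png

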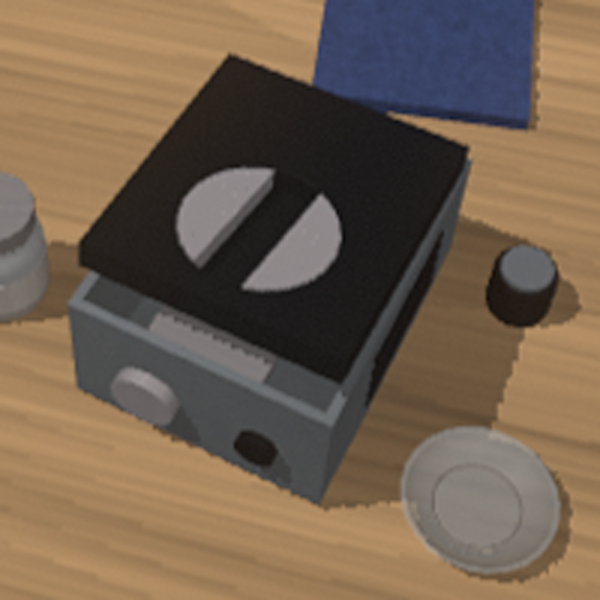

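The top view shows the housing yawed clockwise. The slot runs nearly along its x, with ends at crop pixels (470,247) and (428,393). The side view shows the cover ajar with a gap at the front, the jar to the left, and the lens and dish to the right. Next I fit the model to these corner points.

```bash
cat > fit.py <<'E'
from h import *
from scipy.optimize import least_squares
def model(v,P,kind):
    x,y,yaw,th,c=v; P=np.array(P,float)
    if kind=="d": P=np.r_[R.from_euler('z',-c).apply(P)+[-.03,0,0]]
    if kind in "dc":
        P=R.from_euler('y',th).apply(P-[.09,0,.1])+[.09,0,.1]
    return R.from_euler('z',yaw).apply(P)+[x,y,0]
a=.0413 # half slot-end chord
T=.12
obs=[("top","c",(-.09,.078,T),(288,405)),("top","c",(-.09,-.078,T),(575,460)),("top","c",(.09,-.078,T),(623,140)),("top","c",(.09,.078,T),(352,84)),
("top","d",(a,.015,T),(443,238)),("top","d",(a,-.015,T),(497,257)),("top","d",(-a,-.015,T),(455,402)),("top","d",(-a,.015,T),(402,383)),
("side","d",(a,.015,T),(274,170)),("side","d",(a,-.015,T),(322,195)),("side","d",(-a,-.015,T),(243,288)),
("side","c",(-.09,.078,T),(82,243)),("side","c",(.09,-.078,T),(468,148)),("side","c",(.09,.078,T),(232,55)),("side","c",(-.09,-.078,.1),(345,395)),
("side","h",(-.1,.08,.1),(72,305)),("side","h",(-.1,-.08,.1),(332,420)),("side","h",(-.1,-.08,0),(322,503)),("side","h",(-.1,.08,0),(78,385)),
("top","h",(-.1,.08,.1),(274,420)),("top","h",(-.1,-.08,.1),(557,481))]
def res(v):
    o=[]
    for n,k,P,px in obs:
        s=4 if n=="top" else 3
        o.append(proj(n,model(v,P,k))[0]-(np.array(px)/s+[200,140]))
    return np.array(o)
if __name__=="__main__":
    f=least_squares(lambda v:res(v).ravel(),[.45,.1,-.2,.15,.1],loss="soft_l1")
    v=f.x; print(v.round(4)); print(res(v).round(1).tolist())
    np.save("v.npy",v)
    for th in (v[3],0):
        w=v.copy(); w[3]=th; print("disc top",model(w,[0,0,T],"d").round(4),"floor",model(w,[0,0,.106],"d").round(4))
    print("jar",ray("top",[200+152/4,140+316/4],.085).round(3),"lens",ray("top",[200+680/4,140+190/4],.039).round(3),"dish",ray("top",[200+675/4,140+437/4],.018).round(3))
    s,p,r=tool(); print(s["clock"],s["qpos"],p)
E
python3 fit.py
```

```text
[ 0.5659 -0.0717 -0.2153  0.0915  0.1007]
[[-0.5, -1.5], [-0.5, 0.3], [0.8, 0.3], [-0.2, -0.2], [0.3, 0.8], [-0.0, 0.3], [-0.1, 0.1], [-0.2, 0.5], [0.5, -0.1], [-0.2, -0.6], [0.2, 0.2], [-0.3, 0.9], [0.9, -2.3], [-0.6, -2.2], [-0.6, -2.5], [-0.7, -2.2], [1.1, 0.3], [-0.4, 0.5], [0.5, 1.0], [0.4, 0.4], [0.5, 0.5]]
disc top [ 0.5389 -0.0657  0.1309] floor [ 0.5376 -0.0655  0.1169]
disc top [ 0.5366 -0.0653  0.12  ] floor [ 0.5366 -0.0653  0.106 ]
jar [[0.545 0.097 0.085]] lens [[ 0.623 -0.218  0.039]] dish [[ 0.475 -0.215  0.018]]
0.9 [ 1.06802599e+00  2.75896953e-01  1.50489538e+00  1.81880013e-05
  1.36068547e+00 -1.21006127e-01] [0.21424306 0.5336403  0.2312316 ]
```

The fit agrees to about 1–2 px and gives a slot axis near (0.538, −0.066) and cam ≈ 0.10. I'll shut the fingers and move across high up.

Request:
{"op": "send_rows", "data": {"plan": [{"linear": [-0.026,0.03,0],"delta_rot": [0,0,0],"fingers": 0},{"linear": [-0.026,0.03,0],"delta_rot": [0,0,0],"fingers": 0},{"linear": [-0.026,0.03,0],"delta_rot": [0,0,0],"fingers": 0},{"linear": [-0.026,0.03,0],"delta_rot": [0,0,0],"fingers": 0},{"linear": [-0.026,0.03,0],"delta_rot": [0,0,0],"fingers": 0},{"linear": [-0.026,0.03,0],"delta_rot": [0,0,0],"fingers": 0},{"linear": [-0.026,0.03,0],"delta_rot": [0,0,0],"fingers": 0},{"linear": [-0.026,0.03,0],"delta_rot": [0,0,0],"fingers": 0},{"linear": [-0.026,0.03,0],"delta_rot": [0,0,0],"fingers": 0},{"linear": [-0.026,0.03,0],"delta_rot": [0,0,0],"fingers": 0},{"linear": [-0.026,0.03,0],"delta_rot": [0,0,0],"fingers": 0},{"linear": [-0.026,0.03,0],"delta_rot": [0,0,0],"fingers": 0}]}}

```text
clock: 1.9
position: [0.4395, 0.1021, 0.2302]
ee_rot: [-0.002, 0.824, 0.567, 0.005]
contact_force: [1.5, 0.9, -0.0]
width: 0.0002
```

Request:
{"op": "send_rows", "data": {"plan": [{"linear": [0,0,0],"delta_rot": [0,0,7],"fingers": 0},{"linear": [0,0,0],"delta_rot": [0,0,7],"fingers": 0},{"linear": [0,0,0],"delta_rot": [0,0,7],"fingers": 0},{"linear": [0,0,0],"delta_rot": [0,0,7],"fingers": 0},{"linear": [0,0,0],"delta_rot": [0,0,7],"fingers": 0},{"linear": [0,0,0],"delta_rot": [0,0,7],"fingers": 0},{"linear": [0,0,0],"delta_rot": [0,0,7],"fingers": 0},{"linear": [0,0,0],"delta_rot": [0,0,7],"fingers": 0},{"linear": [0,0,0],"delta_rot": [0,0,7],"fingers": 0},{"linear": [0,0,0],"delta_rot": [0,0,7],"fingers": 0},{"linear": [0,0,0],"delta_rot": [0,0,7],"fingers": 0},{"linear": [0,0,0],"delta_rot": [0,0,7],"fingers": 0}]}}

```text
clock: 2.9
position: [0.4457, 0.0898, 0.2314]
ee_rot: [-0.003, 0.989, -0.148, 0.006]
contact_force: [-0.9, -0.0, -0.7]
width: -0.0001
```

```bash
cat > goto.py <<'E'
from h import *
import sys
# goto.py x y z angle_of_tool_x(rad): offset in tool frame
x,y,z,a=map(float,sys.argv[1:5])
s,p,r=tool(); d=r.inv().apply(np.array([x,y,z])-p)
X=np.array([np.cos(a),np.sin(a),0]); Z=np.array([0,0,-1.]); G=R.from_matrix(np.c_[X,np.cross(Z,X),Z])
print("t",round(s["clock"],2),"pos",p.round(4),"xang",np.arctan2(*r.as_matrix()[[1,0],0]).round(4),"w",round(s["width"],4),"F",s["contact_force"].round(1),"j6",s["qpos"][5].round(2))
print("tool d",d.round(4),"rot deg",np.degrees((r.inv()*G).as_rotvec()).round(2))
E
python3 goto.py 0.514 -0.0577 0.231 -0.316
```

```text
t 2.9 pos [0.4457 0.0898 0.2314] xang -0.2977 w -0.0001 F [-0.9 -0.  -0.7] j6 0.34
tool d [0.1085 0.121  0.0007] rot deg [-0.42 -0.62  1.05]
```

Request:
{"op": "send_rows", "data": {"plan": [{"linear": [0.018,0.02,0],"delta_rot": [-0.4,-0.6,1],"fingers": 0},{"linear": [0.018,0.02,0],"delta_rot": [0,0,0],"fingers": 0},{"linear": [0.018,0.02,0],"delta_rot": [0,0,0],"fingers": 0},{"linear": [0.018,0.02,0],"delta_rot": [0,0,0],"fingers": 0},{"linear": [0.018,0.02,0],"delta_rot": [0,0,0],"fingers": 0},{"linear": [0.018,0.02,0],"delta_rot": [0,0,0],"fingers": 0},{"linear": [0,0,0],"delta_rot": [0,0,0],"fingers": 0},{"linear": [0,0,0],"delta_rot": [0,0,0],"fingers": 0}]}}

```text
clock: 3.57
position: [0.5138, -0.0634, 0.232]
ee_rot: [-0.001, 0.987, -0.158, 0.001]
contact_force: [0.1, 0.7, 0.0]
width: 0.0002
```

```bash
python3 goto.py 0.514 -0.0577 0.171 -0.316
python3 - <<'E'
from h import *
v=np.load("v.npy")
from fit import model
w=manip.get_image("wrist")[...,::-1].copy(); 
a=.0413
for P in [(a,.015,.12),(a,-.015,.12),(-a,-.015,.12),(-a,.015,.12)]:
    cv2.circle(w,tuple(int(i) for i in proj("wrist",model(v,P,"d"))[0]),3,(0,0,255),-1)
s,p,r=tool()
cv2.circle(w,tuple(int(i) for i in proj("wrist",p+[0,0,-.114])[0]),3,(0,255,0),-1)
cv2.imwrite("pics/w1.png",w)
E
```

```text
t 3.57 pos [ 0.5138 -0.0634  0.232 ] xang -0.3175 w 0.0002 F [0.1 0.7 0. ] j6 0.06
tool d [-0.0017 -0.0053  0.061 ] rot deg [-0.1  -0.13 -0.09]
```

View pics/w1.png

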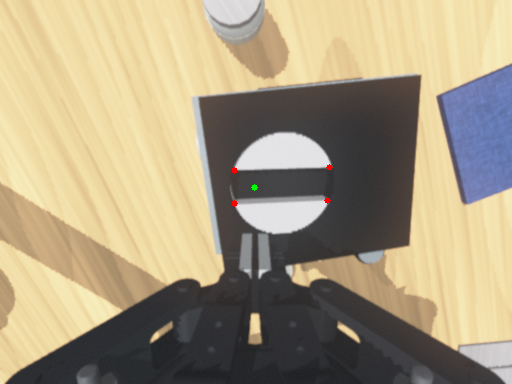

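The wrist view shows the projected slot corners (red, about (234,170)–(330,200)) lying on the real slot edges. The finger needs −5 mm in tool y. I'll correct that and come down.

Request:
{"op": "send_rows", "data": {"plan": [{"linear": [-0.001,-0.003,0.01],"delta_rot": [0,0,0],"fingers": 0},{"linear": [-0.001,-0.0025,0.015],"delta_rot": [0,0,0],"fingers": 0},{"linear": [0,0,0.015],"delta_rot": [0,0,0],"fingers": 0},{"linear": [0,0,0.015],"delta_rot": [0,0,0],"fingers": 0},{"linear": [0,0,0.005],"delta_rot": [0,0,0],"fingers": 0},{"linear": [0,0,0],"delta_rot": [0,0,0],"fingers": 0},{"linear": [0,0,0],"delta_rot": [0,0,0],"fingers": 0}]}}

```text
clock: 4.2
position: [0.5105, -0.0496, 0.1681]
ee_rot: [-0.002, 0.988, -0.155, 0.001]
contact_force: [-0.5, 0.2, 0.1]
width: 0.0002
```

```bash
python3 goto.py 0.514 -0.0577 0.144 -0.316
```

```text
t 4.2 pos [ 0.5105 -0.0496  0.1681] xang -0.3103 w 0.0002 F [-0.5  0.2  0.1] j6 0.07
tool d [0.0058 0.0068 0.0241] rot deg [-0.22 -0.06  0.33]
```

Request:
{"op": "send_rows", "data": {"plan": [{"linear": [0.003,0.003,0],"delta_rot": [-0.2,0,0],"fingers": 0},{"linear": [0.002,0.002,0],"delta_rot": [0,0,0],"fingers": 0},{"linear": [0,0,0],"delta_rot": [0,0,0],"fingers": 0},{"linear": [0,0,0],"delta_rot": [0,0,0],"fingers": 0}]}}

```text
clock: 4.53
position: [0.5153, -0.0557, 0.1705]
ee_rot: [0.0, 0.988, -0.154, 0.003]
contact_force: [0.7, 0.0, -0.4]
width: 0.0
```

```bash
python3 goto.py 0.514 -0.0577 0.144 -0.316
```

```text
t 4.53 pos [ 0.5153 -0.0557  0.1705] xang -0.3086 w 0.0 F [ 0.7  0.  -0.4] j6 0.07
tool d [-0.0008  0.0023  0.0265] rot deg [-0.02 -0.32  0.42]
```

Request:
{"op": "send_rows", "data": {"plan": [{"linear": [0,0.001,0.004],"delta_rot": [0,0,0.3],"fingers": 0},{"linear": [0,0.0005,0.004],"delta_rot": [0,0,0],"fingers": 0},{"linear": [0,0,0.004],"delta_rot": [0,0,0],"fingers": 0},{"linear": [0,0,0.003],"delta_rot": [0,0,0],"fingers": 0},{"linear": [0,0,0.003],"delta_rot": [0,0,0],"fingers": 0},{"linear": [0,0,0],"delta_rot": [0,0,0],"fingers": 0}]}}

```text
clock: 5.03
position: [0.5155, -0.0581, 0.1515]
ee_rot: [0.0, 0.988, -0.157, 0.004]
contact_force: [-0.4, 0.4, -0.1]
width: 0.0003
```

```bash
python3 goto.py 0.514 -0.0577 0.144 -0.316
```

```text
t 5.03 pos [ 0.5155 -0.0581  0.1515] xang -0.3157 w 0.0003 F [-0.4  0.4 -0.1] j6 0.07
tool d [-0.0016  0.0001  0.0075] rot deg [-0.03 -0.44  0.02]
```

The tip is at 0.1265, below the disc top, with no force on it, so it is in the slot. I'll press down now.

Request:
{"op": "send_rows", "data": {"plan": [{"linear": [0,0,0.003],"delta_rot": [0,-0.3,0],"fingers": 0},{"linear": [0,0,0.003],"delta_rot": [0,0,0],"fingers": 0},{"linear": [0,0,0.003],"delta_rot": [0,0,0],"fingers": 0},{"linear": [0,0,0.003],"delta_rot": [0,0,0],"fingers": 0}]}}

```text
clock: 5.37
position: [0.5159, -0.0581, 0.1386]
ee_rot: [-0.0, 0.988, -0.157, 0.001]
contact_force: [0.3, -0.0, 0.8]
width: 0.0
```

Request:
{"op": "send_rows", "data": {"plan": [{"linear": [0,0,0.003],"delta_rot": [0,0,0],"fingers": 0},{"linear": [0,0,0.003],"delta_rot": [0,0,0],"fingers": 0}]}}

```text
clock: 5.53
position: [0.5159, -0.0581, 0.1319]
ee_rot: [-0.0, 0.988, -0.157, 0.001]
contact_force: [0.4, 0.1, 0.5]
width: -0.0003
```

```bash
python3 goto.py 0.5128 -0.0575 0.131 -0.316
```

```text
t 5.53 pos [ 0.5159 -0.0581  0.1319] xang -0.3155 w -0.0003 F [0.4 0.1 0.5] j6 0.07
tool d [-0.0031  0.0004  0.0009] rot deg [-0.03 -0.13  0.03]
```

Run:
```python
from h import *
print(manip.tips_ahead)
b=manip.get_image("side")[130:330,190:390,::-1]
cv2.imwrite("pics/s1.png",cv2.resize(b,(600,600),interpolation=cv2.INTER_CUBIC))
s,p,r=tool(); print(p.round(4),s["contact_force"].round(2))
```

```text
0.025
[ 0.5154 -0.0579  0.1312] [-1.11  0.11  0.28]
```

View pics/s1.png

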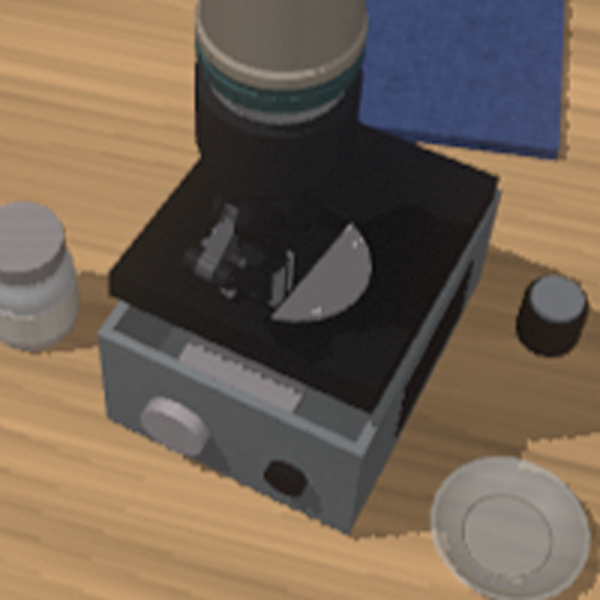

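The cover still stands ajar, with its front-left corner unmoved at (112,272), and the finger is in the slot area near (280,285). I'll compare projections before pressing further.

Run:
```python
from h import *
from fit import model
v=np.load("v.npy"); s,p,r=tool()
f=lambda n,P:((proj(n,P)[0]-[190,130])*3).round(0)
tip=p+r.apply([0,0,.025]); print("tip",tip,f("side",tip))
for th in (.05,.0915,.12,.15):
    w=v.copy(); w[3]=th
    P=model(w,[-.025,0,.106],"d"); print(th,"floor pt",P.round(4),f("side",P),"cover FL top",f("side",model(w,[-.09,.078,.12],"c")),"FR bot",f("side",model(w,[-.09,-.078,.1],"c")), "slot end", f("side",model(w,[-.0413,-.015,.12],"d")))
K,rv,t=cam("wrist"); print("wristcam",(-R.from_rotvec(rv).as_matrix().T@t).round(3))
w=manip.get_image("wrist")[...,::-1].copy()
print("tip wrist px",proj("wrist",tip))
c=proj("wrist",tip)[0]
for dx,dy in ((.0144,.011),(.0144,-.011),(-.0144,-.011),(-.0144,.011)):
    q=proj("wrist",p+r.apply([dx,dy,.025]))[0]; cv2.circle(w,tuple(int(i) for i in q),2,(0,255,0),-1)
for P in [(.0413,.015,.12),(.0413,-.015,.12),(-.0413,-.015,.12),(-.0413,.015,.12)]:
    cv2.circle(w,tuple(int(i) for i in proj("wrist",model(v,P,"d"))[0]),2,(0,0,255),-1)
cv2.imwrite("pics/w2.png",w)
```

```text
tip [ 0.51545466 -0.05793185  0.10623299] [264. 313.]
0.05 floor pt [ 0.5133 -0.0576  0.1132] [263. 309.] cover FL top [111. 285.] FR bot [371. 425.] slot end [272. 327.]
0.0915 floor pt [ 0.5139 -0.0577  0.1192] [264. 302.] cover FL top [111. 276.] FR bot [373. 417.] slot end [274. 319.]
0.12 floor pt [ 0.5145 -0.0579  0.1233] [265. 297.] cover FL top [112. 269.] FR bot [374. 412.] slot end [275. 312.]
0.15 floor pt [ 0.5153 -0.058   0.1276] [266. 292.] cover FL top [113. 261.] FR bot [376. 405.] slot end [276. 306.]
wristcam [0.54  0.018 0.273]
tip wrist px [[254.58714108 229.45114279]]
```

View pics/w2.png

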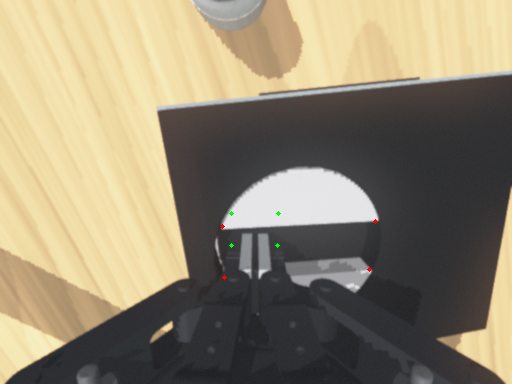

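Run:
```python
from h import *
s,p,r=tool()
for hy in (.0,.005,.008,.011):
  print(hy,[(d,proj("wrist",p+r.apply([.0,-hy,d]))[0].round(0).tolist()) for d in (0,.006,.01,.015,.02,.025)])
print(p,r.apply([0,0,1]).round(4)); print(proj("wrist",p+r.apply([.01,-.01,.01]))[0])
```

```text
0.0 [(0, [255.0, 250.0]), (0.006, [255.0, 244.0]), (0.01, [255.0, 241.0]), (0.015, [255.0, 237.0]), (0.02, [255.0, 233.0]), (0.025, [255.0, 230.0])]
0.005 [(0, [255.0, 241.0]), (0.006, [255.0, 236.0]), (0.01, [255.0, 233.0]), (0.015, [255.0, 229.0]), (0.02, [255.0, 226.0]), (0.025, [255.0, 222.0])]
0.008 [(0, [255.0, 236.0]), (0.006, [255.0, 231.0]), (0.01, [255.0, 228.0]), (0.015, [255.0, 225.0]), (0.02, [255.0, 221.0]), (0.025, [255.0, 218.0])]
0.011 [(0, [255.0, 231.0]), (0.006, [255.0, 226.0]), (0.01, [255.0, 223.0]), (0.015, [255.0, 220.0]), (0.02, [255.0, 217.0]), (0.025, [255.0, 213.0])]
[ 0.51542511 -0.05792994  0.13153371] [ 1.e-03  2.e-04 -1.e+00]
[272.2838741  225.04404967]
```

The wrist picture suggests the tip stands a little short of the nominal 25 mm. I'll go down in small steps and watch the force.

Request:
{"op": "send_rows", "data": {"plan": [{"linear": [0,0,0.002],"delta_rot": [0,0,0],"fingers": 0},{"linear": [0,0,0.002],"delta_rot": [0,0,0],"fingers": 0}]}}

```text
clock: 5.8
position: [0.5158, -0.058, 0.1276]
ee_rot: [-0.0, 0.988, -0.157, 0.001]
contact_force: [-0.8, 0.3, -0.0]
width: -0.0002
```

Request:
{"op": "send_rows", "data": {"plan": [{"linear": [0,0,0.002],"delta_rot": [0,0,0],"fingers": 0},{"linear": [0,0,0.002],"delta_rot": [0,0,0],"fingers": 0}]}}

```text
clock: 5.97
position: [0.516, -0.058, 0.1235]
ee_rot: [-0.0, 0.988, -0.157, 0.001]
contact_force: [-0.0, 0.3, 0.5]
width: 0.0
```

Request:
{"op": "send_rows", "data": {"plan": [{"linear": [0,0,0.002],"delta_rot": [0,0,0],"fingers": 0},{"linear": [0,0,0.002],"delta_rot": [0,0,0],"fingers": 0}]}}

```text
clock: 6.13
position: [0.5158, -0.058, 0.1192]
ee_rot: [-0.0, 0.988, -0.157, 0.001]
contact_force: [-0.8, 0.5, 1.7]
width: 0.0004
```

Request:
{"op": "send_rows", "data": {"plan": [{"linear": [0,0,0.002],"delta_rot": [0,0,0],"fingers": 0},{"linear": [0,0,0.002],"delta_rot": [0,0,0],"fingers": 0}]}}

```text
clock: 6.3
position: [0.5153, -0.0579, 0.115]
ee_rot: [-0.0, 0.988, -0.157, 0.001]
contact_force: [-0.4, 0.3, 1.2]
width: -0.0
```

Request:
{"op": "send_rows", "data": {"plan": [{"linear": [0,0,0.002],"delta_rot": [0,0,0],"fingers": 0},{"linear": [0,0,0.002],"delta_rot": [0,0,0],"fingers": 0}]}}

```text
clock: 6.47
position: [0.5149, -0.0578, 0.1107]
ee_rot: [-0.0, 0.988, -0.157, 0.0]
contact_force: [-1.6, 1.1, 1.7]
width: 0.0004
```

Run:
```python
from h import *
ims=[]
b=manip.get_image("side")[130:330,190:390,::-1]; ims.append(b)
b=manip.get_image("wrist")[130:330,150:400,::-1]; ims.append(b)
cv2.imwrite("pics/s2.png",cv2.resize(np.hstack(ims),None,fx=1.75,fy=1.75,interpolation=cv2.INTER_CUBIC))
s,p,r=tool(); print(p.round(4),s["contact_force"].round(2),s["clock"])
```

```text
[ 0.5149 -0.0578  0.1105] [-2.26 -0.49  1.21] 6.5667
```

View pics/s2.png

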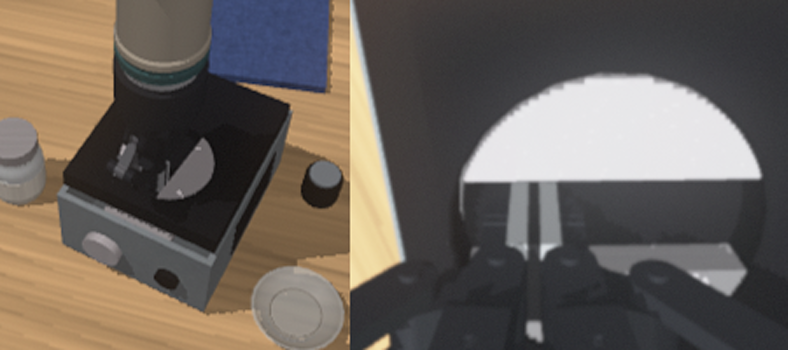

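The cover is now closing: its front gap is smaller, and the finger is inside the slot. I'll continue until the force rises at the rigid stop.

Request:
{"op": "send_rows", "data": {"plan": [{"linear": [0,0,0.002],"delta_rot": [0,0,0],"fingers": 0},{"linear": [0,0,0.002],"delta_rot": [0,0,0],"fingers": 0}]}}

```text
clock: 6.73
position: [0.5148, -0.0578, 0.1067]
ee_rot: [-0.0, 0.988, -0.157, 0.0]
contact_force: [-2.4, 0.7, 2.7]
width: -0.0001
```

Request:
{"op": "send_rows", "data": {"plan": [{"linear": [0,0,0.002],"delta_rot": [0,0,0],"fingers": 0},{"linear": [0,0,0.002],"delta_rot": [0,0,0],"fingers": 0}]}}

```text
clock: 6.9
position: [0.5149, -0.0578, 0.1055]
ee_rot: [-0.0, 0.988, -0.157, 0.001]
contact_force: [-6.4, 0.9, 25.2]
width: -0.0003
```

```bash
python3 goto.py 0.5128 -0.0575 0.105 -0.316
```

```text
t 6.9 pos [ 0.5149 -0.0578  0.1055] xang -0.3152 w -0.0003 F [-6.4  0.9 25.2] j6 0.07
tool d [-0.0021  0.0004  0.0005] rot deg [-0.01 -0.06  0.04]
```

The cover is shut: the force jumps to 25 N with the TCP at z 0.1055. Next is the clockwise arc, with a lighter press of about 12 N.

Request:
{"op": "send_rows", "data": {"plan": [{"linear": [0,-0.002,0.001],"delta_rot": [0,0,4],"fingers": 0},{"linear": [0,-0.002,0.001],"delta_rot": [0,0,4],"fingers": 0},{"linear": [0,-0.002,0.001],"delta_rot": [0,0,4],"fingers": 0},{"linear": [0,-0.002,0.001],"delta_rot": [0,0,4],"fingers": 0}]}}

```text
clock: 7.23
position: [0.5175, -0.0523, 0.1058]
ee_rot: [0.002, 0.955, -0.298, 0.002]
contact_force: [-3.8, -0.8, 10.0]
width: 0.0002
```

```bash
cat > arc.py <<'E'
from h import *
s,p,r=tool(); c=np.array([0.5366,-0.0653]); d=p[:2]-c
X=r.as_matrix()[:,0]; X=X[:2]
print("t",round(s["clock"],2),"p",p.round(4),"r",np.hypot(*d).round(4),"slotcam deg from axis pos",np.degrees(-0.2153-(np.arctan2(-d[1],-d[0]))).round(1),"tool cam deg",np.degrees(-0.2153-np.arctan2(X[1],X[0])).round(1),"F tool",r.inv().apply(s["contact_force"]).round(1),"M",np.round(s["moment"],2),"axis in tool",r.inv().apply(np.r_[c-p[:2],0]).round(4), "tilt",r.apply([0,0,1]).round(3))
E
python3 arc.py
```

```text
t 7.23 p [ 0.5175 -0.0523  0.1058] r 0.0231 slotcam deg from axis pos 21.8 tool cam deg 22.3 F tool [ -2.6   2.8 -10. ] M [-0.03  0.69  0.02] axis in tool [ 0.0231 -0.0002  0.0001] tilt [ 0.002 -0.005 -1.   ]
```

Request:
{"op": "send_rows", "data": {"plan": [{"linear": [0,-0.002,0.001],"delta_rot": [0,0,4],"fingers": 0},{"linear": [0,-0.002,0.001],"delta_rot": [0,0,4],"fingers": 0},{"linear": [0,-0.002,0.001],"delta_rot": [0,0,4],"fingers": 0},{"linear": [0,-0.002,0.001],"delta_rot": [0,0,4],"fingers": 0},{"linear": [0,-0.002,0.001],"delta_rot": [0,0,4],"fingers": 0}]}}

```text
clock: 7.65
position: [0.5227, -0.0466, 0.1058]
ee_rot: [0.004, 0.885, -0.466, 0.003]
contact_force: [-3.6, 0.9, 10.3]
width: 0.0
```

```bash
python3 arc.py
```

```text
t 7.65 p [ 0.5227 -0.0466  0.1058] r 0.0233 slotcam deg from axis pos 41.2 tool cam deg 43.2 F tool [ -2.7   2.5 -10.3] M [-0.05  0.74 -0.  ] axis in tool [ 0.0233 -0.0008  0.0002] tilt [ 0.001 -0.009 -1.   ]
```

Request:
{"op": "send_rows", "data": {"plan": [{"linear": [0,-0.0024,0.0012],"delta_rot": [0,0,4],"fingers": 0},{"linear": [0,-0.0024,0.0012],"delta_rot": [0,0,4],"fingers": 0},{"linear": [0,-0.0024,0.0012],"delta_rot": [0,0,4],"fingers": 0},{"linear": [0,-0.0024,0.0012],"delta_rot": [0,0,4],"fingers": 0},{"linear": [0,-0.0024,0.0012],"delta_rot": [0,0,4],"fingers": 0}]}}

```text
clock: 8.07
position: [0.5313, -0.0429, 0.1057]
ee_rot: [0.006, 0.785, -0.619, 0.004]
contact_force: [-5.0, 0.2, 11.0]
width: -0.0
```

```bash
python3 arc.py
```

```text
t 8.07 p [ 0.5313 -0.0429  0.1057] r 0.0231 slotcam deg from axis pos 64.4 tool cam deg 64.2 F tool [ -1.2   4.8 -11. ] M [-0.06  0.74 -0.04] axis in tool [0.0231 0.0001 0.0003] tilt [-0.001 -0.014 -1.   ]
```

Request:
{"op": "send_rows", "data": {"plan": [{"linear": [0,-0.0022,0.0012],"delta_rot": [0,0,4],"fingers": 0},{"linear": [0,-0.0022,0.0012],"delta_rot": [0,0,4],"fingers": 0},{"linear": [0,-0.0022,0.0012],"delta_rot": [0,0,4],"fingers": 0},{"linear": [0,-0.0022,0.0012],"delta_rot": [0,0,4],"fingers": 0},{"linear": [0,-0.0022,0.0012],"delta_rot": [0,0,4],"fingers": 0}]}}

```text
clock: 8.48
position: [0.5405, -0.043, 0.1057]
ee_rot: [-0.006, -0.659, 0.752, -0.006]
contact_force: [-4.8, 0.5, 10.2]
width: -0.0
```

```bash
python3 arc.py
```

```text
t 8.48 p [ 0.5405 -0.043   0.1057] r 0.0227 slotcam deg from axis pos 87.7 tool cam deg 85.2 F tool [  0.3   4.8 -10.2] M [-0.01  0.8  -0.06] axis in tool [0.0226 0.001  0.0004] tilt [-0.002 -0.017 -1.   ]
```

Still moving freely at about 5 N. I'll keep pushing to the stop, with the tool turn tapering off.

Request:
{"op": "send_rows", "data": {"plan": [{"linear": [0,-0.0022,0.0012],"delta_rot": [0,0,4],"fingers": 0},{"linear": [0,-0.0022,0.0012],"delta_rot": [0,0,2],"fingers": 0},{"linear": [0,-0.0022,0.0012],"delta_rot": [0,0,1],"fingers": 0},{"linear": [0,-0.0022,0.0012],"delta_rot": [0,0,0],"fingers": 0}]}}

```text
clock: 8.82
position: [0.5426, -0.0434, 0.1057]
ee_rot: [-0.01, -0.609, 0.793, -0.002]
contact_force: [-8.1, 2.2, 14.1]
width: 0.0001
```

```bash
python3 arc.py
```

```text
t 8.82 p [ 0.5426 -0.0434  0.1057] r 0.0227 slotcam deg from axis pos 92.9 tool cam deg 92.7 F tool [  0.2   8.5 -14. ] M [0.36 1.31 0.06] axis in tool [0.0227 0.0001 0.0004] tilt [-0.014 -0.015 -1.   ]
```

Request:
{"op": "send_rows", "data": {"plan": [{"linear": [0,-0.003,0.0012],"delta_rot": [0,0,0],"fingers": 0},{"linear": [0,-0.003,0.0012],"delta_rot": [0,0,0],"fingers": 0},{"linear": [0,-0.003,0.0012],"delta_rot": [0,0,0],"fingers": 0}]}}

```text
clock: 9.07
position: [0.5426, -0.0434, 0.1057]
ee_rot: [-0.015, -0.609, 0.793, 0.005]
contact_force: [-8.3, 2.1, 15.2]
width: 0.0002
```

```bash
python3 arc.py
```

```text
t 9.07 p [ 0.5426 -0.0434  0.1057] r 0.0227 slotcam deg from axis pos 93.1 tool cam deg 92.6 F tool [  0.4   9.  -15. ] M [0.35 1.45 0.  ] axis in tool [0.0227 0.0002 0.0004] tilt [-0.03  -0.012 -0.999]
```

Run:
```python
from h import *
from fit import model
v=np.load("v.npy"); v[3]=0
w=manip.get_image("wrist")[...,::-1].copy()
w=cv2.resize(w,None,fx=1.5,fy=1.5,interpolation=cv2.INTER_CUBIC)
for c,col in ((1.571,(0,0,255)),(1.4,(0,255,0))):
    v[4]=c
    for y in (.015,-.015):
        a,b=[tuple(int(i) for i in proj("wrist",model(v,(x,y,.12),"d"))[0]*1.5) for x in (-.0413,.0413)]
        cv2.circle(w,a,2,col,-1); cv2.circle(w,b,2,col,-1)
cv2.imwrite("pics/w3.png",w)
```

```text
(no output)
```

View pics/w3.png

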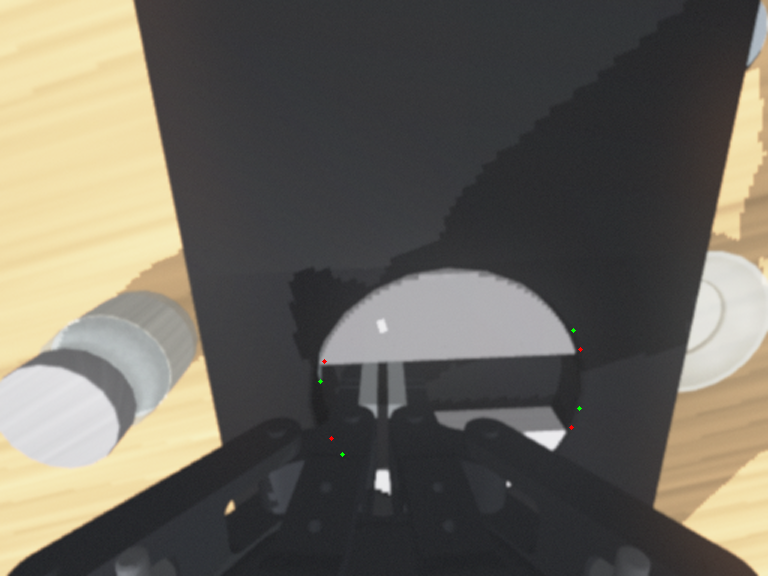

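The wrist view shows the slot edge running (320,363)–(578,353). The model for 1.571 rad (red) predicts (324,361)–(580,349), so the fastener is at its locked stop. I'll relax, centre the finger and draw it out.

Request:
{"op": "send_rows", "data": {"plan": [{"linear": [0,0,0],"delta_rot": [0,0,0],"fingers": 0},{"linear": [0,0.001,-0.0005],"delta_rot": [0,0,0],"fingers": 0},{"linear": [0,0,-0.003],"delta_rot": [0,0,0],"fingers": 0},{"linear": [0,0,-0.004],"delta_rot": [0,0,0],"fingers": 0},{"linear": [0,0,-0.004],"delta_rot": [0,0,0],"fingers": 0}]}}

```text
clock: 9.53
position: [0.5423, -0.0429, 0.1177]
ee_rot: [-0.015, -0.609, 0.793, 0.004]
contact_force: [-0.2, 0.2, 0.8]
width: -0.0001
```

```bash
python3 arc.py
```

```text
t 9.53 p [ 0.5423 -0.0429  0.1177] r 0.0231 slotcam deg from axis pos 92.1 tool cam deg 92.6 F tool [-0.1  0.2 -0.8] M [0.04 0.03 0.02] axis in tool [ 0.0231 -0.0002  0.0004] tilt [-0.029 -0.012 -1.   ]
```

Request:
{"op": "send_rows", "data": {"plan": [{"linear": [0,0,-0.006],"delta_rot": [0,0,0],"fingers": 0},{"linear": [0,0,-0.01],"delta_rot": [0,0,0],"fingers": 0},{"linear": [0,0,-0.015],"delta_rot": [0,0,0],"fingers": 0},{"linear": [0,0,-0.02],"delta_rot": [0,0,0],"fingers": 0},{"linear": [0,0,-0.02],"delta_rot": [0,0,0],"fingers": 0},{"linear": [0,0,-0.02],"delta_rot": [0,0,0],"fingers": 0},{"linear": [0,0,-0.02],"delta_rot": [0,0,0],"fingers": 0},{"linear": [0,0,-0.01],"delta_rot": [0,0,0],"fingers": 0},{"linear": [0,0,0],"delta_rot": [0,0,0],"fingers": 0},{"linear": [0,0,0],"delta_rot": [0,0,0],"fingers": 0}]}}

```text
clock: 10.37
position: [0.5478, -0.0417, 0.2507]
ee_rot: [-0.013, -0.609, 0.793, 0.002]
contact_force: [-0.7, 0.5, -1.0]
width: 0.0001
```

Run:
```python
from h import *
from fit import model
v=np.load("v.npy")
w=manip.get_image("wrist")[...,::-1].copy()
b=manip.get_image("side")[...,::-1].copy()
for th,col in ((0,(0,0,255)),(v[3],(0,255,0))):
    u=v.copy(); u[3]=th; u[4]=1.571
    for P,k in (((-.09,.078,.12),"c"),((-.09,-.078,.1),"c"),((.0413,.015,.12),"d"),((.0413,-.015,.12),"d"),((-.0413,-.015,.12),"d"),((-.0413,.015,.12),"d")):
        for n,im in (("wrist",w),("side",b)): cv2.circle(im,tuple(int(i) for i in proj(n,model(u,P,k))[0]),1,col,-1)
w=cv2.resize(w,(400,300)); b=cv2.resize(b[130:330,190:390],(400,400),interpolation=cv2.INTER_CUBIC)
w=cv2.copyMakeBorder(w,0,100,0,0,cv2.BORDER_CONSTANT)
cv2.imwrite("pics/end.png",np.hstack([w,b])); s,p,r=tool(); print(p,s["clock"],s["contact_force"])
```

```text
[ 0.54731013 -0.04167954  0.24979652] 10.4667 [ 0.37892005  0.08971912 -1.08711073]
```

View pics/end.png

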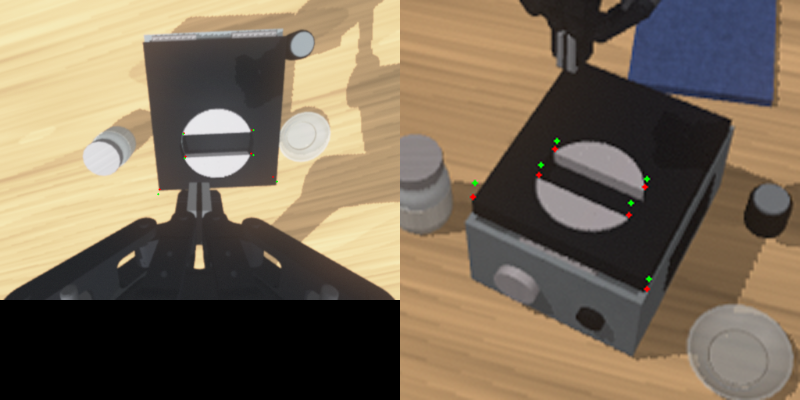

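The final picture shows the cover flat on the box with no front gap. Its corners, for example (473,197), lie on the red shut model, and the slot runs along the housing's y. The jar, lens and dish have not moved, and the arm is clear, so I'll hand it in.

```bash
python3 -c "
from rig import manip
print(manip.sign_off())"
```

```text
the job is handed in; nothing more can be done
None
```

The cover is shut and locked, and I handed the job in with the clock at about 10.5 s. I pressed it shut with the closed fingertip in the slot. I then held it down at 10–15 N (about 25 N briefly when it met its stop) and turned the fastener clockwise along a 23 mm arc until it would move no further. The finger was then drawn straight up and out.

**Last checks:**
- With the arm clear, the side view shows the cover's corners on the fully-shut model, with no gap at the front.
- The slot lies along the housing's y, within about 1° of the locked stop.
- The jar, dish and magnifier look unmoved.
- The force reading is back to noise, about 1 N.

**One disagreement:** the floor of the slot was met with the TCP itself at about 0.106 m. By the stated 25 mm tip distance, contact should have come about 25 mm higher. I did not find the cause, so I went by force and pictures instead.

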